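# Set up a bench strain viewer: lamp, tint plate, polariser ring

## Task

Make the strain viewer ready to check the glass vial that stands on its stage: switch the lamp on by pressing down the raised end of the rocker on top of the head, push the tint-plate slider on the right of the head fully home, and push the lever of the upper polariser ring round until it lines up with the third long scale mark from the left (60 degrees), in whatever order suits. Only press and push, gently, with the fingertips or the sides of the fingers; grip and lift nothing, and leave that vial and the other things on the bench where they are.

Things in the scene. Friction and masses are not known exactly. Their poses are not given: they have to be found in the camera images.
- viewer: strain viewer, fixed: white lamp base 200 x 160 x 52 mm, round stage (top z = 58 mm), white column at the back, round head over the stage from z = 150 up to 199 mm. Origin on the bench below the polariser ring's axis. Own axes (meant by 'own' below): z up, -x the operator's front side, +y the operator's left, -y the right. Place varies; turned 0 to 30 degrees clockwise
- polariser_ring (a joint): scale reading in rad of the upper polariser ring (black knurled ring, 102 mm across, top at z = 194 mm, upright axis). 0 = lever at the first long mark, the scale's left end; grows as the lever swings anticlockwise seen from above, by the front to the right. Third long mark = 1.047. Stops at -0.06 and 1.63; starts 0.05 to 0.60. Stiff (0.14 N m, 1.6 N at the grip), stays where left
- lever_grip (a point): the ring's lever: level steel rod 6 mm thick, white index line on top, black round grip at its outer end (12 mm thick, 25 mm long, ending 102 mm from the axis). The point: middle of the grip, 90 mm from the axis, 188 mm above the bench. At reading 0 it points 45 degrees left of own -x. Free air below the grip down to the base at 52 mm
- ring_axis (a point): point on the upright axis of the polariser ring, at the height of the lever (188 mm)
- third_mark (a point): the third long black mark from the left (60 degrees) on the pale scale flange (132 mm across, top z = 181 mm) under the ring: middle of the mark, 60 mm from the axis. The scale runs from 45 degrees left of own -x to 45 degrees right of it; long marks every 30 degrees (four), short ones every 10
- tint_slider (a joint): travel of the tint-plate slider in m: 0 = pulled right out, 0.035 = fully home against its stop; starts 0 to 0.012. It moves level towards the viewer's own +y, with about 1.6 N of friction, and stays where it is left
- slider_plate (a point): middle of the outer face of the slider's black thumb plate (32 mm wide, 26 mm high, 5 mm thick, z = 150 to 176 mm), right of the head. The face looks to own -y; it is 116.5 mm from the ring's axis at travel 0, 81.5 mm when home
- lamp_rocker (a joint): angle of the lamp rocker in rad: 0 = off, its right (own -y) end up, as it starts; 0.32 = on, its right end fully down against its stop. It needs about 2 to 3 N at its end and stays where it is left
- rocker_end (a point): top of the rocker's raised right end, 15 mm from its pivot, about 198 mm above the bench. Black rocker 22 x 42 mm along own y, on top of the head behind the ring, pivot 98 mm behind the ring's axis (own +x). This end goes down about 5 mm
- stage_vial: capped glass sample vial, 35 mm wide and 64 mm high, loose on the stage under the head; origin at the centre of its underside. Must stay
- vial_slim: bystander: slim capped sample vial, 23 mm wide, 49 mm high, standing left of the viewer, level with its column
- forceps: bystander: steel forceps lying flat, 122 mm long, left of the viewer
- vial_mid: bystander: capped sample vial, 28 mm wide, 60 mm high, near the left front of the viewer
- timer: bystander: white bench timer, 66 x 62 x 17 mm, to the right of the viewer
- cuvette_rack: bystander: rack for cells, 44 x 110 x 30 mm, on the left
- marker: bystander: felt marker, 136 mm long, lying on the right

How it is judged:
By the outcome, as a careful person would: the job done as asked, in the order asked, and still so for the second after the job is handed in, with the robot touching nothing.
It also fails if it takes over 48 s, if anything falls off the work surface, if the arm or the gripper's body presses on something with over 40 N, if the wrist force passes 120 N, or if a joint passes its speed limit or range.

## Robot

A 6-joint arm with a two-finger parallel gripper is mounted at the origin on a cart in front of the work surface, level with it; the furniture and walls round the work are solid. World frame = base frame: x ahead of the robot, y to its left, z up, the work surface at z = 0. Lengths are in m, angles in rad, forces in N, time in s.
With the tool pointing down it reaches from about 0.275 to 0.825 m from the base axis. Payload 5.2 kg.
Tool frame: the origin (TCP) lies midway between the tips of the shut fingers; the grasp point (between the pads) lies robot.pinch_z behind it (robot.pinch_z is the distance from the TCP to the grasp point, in m); z points along the fingers, y is the line along which they close (so a half turn about z gives the same grasp; the last joint's range is limited). The gripper opens to 93 mm and grips with 3 to 60 N. Pads are 15 mm wide; open, the fingers measure 128 mm over their backs; the gripper's body (75 mm by 188 mm) begins 65 mm behind the grasp point.
Start: joints at [0.929, 0.259, 1.535, -0, 1.348, -0.203], TCP at [0.234, 0.498, 0.219] pointing down, gripper open.
Joint ranges: [-3.14, 3.14], [-0.91, 2.08], [0.19, 2.58], [-1.22, 4.36], [0.22, 2.71], [-3.12, 3.12]. Speed limits (rad/s): [2.57, 2.57, 3.14, 3.14, 3.14, 3.14].

## Interface

Orientations are given as a rotation vector (axis times angle).
In Python, from bench import robot, eyes gives the robot as it stands.
- The arm moves only by the tool send_rows, never from a script. Its argument "plan" is a list that holds one entry, the list of rows, each a list of 5 numbers: the shift along the tool's x, y, z in shares of 0.6 m (1.0 is 0.6 m), then the turn about the tool's z in parts of the range, where 1.0 means pi rad, then the finger opening in mm, from 0 to 93. In form: [[[x, y, z, turn, grip], ...]]. A call has 1 to 20 rows; each row is the pose to reach, as a shift and turn from the pose commanded when the call began, along the tool's axes at that moment; what a row does not reach only later rows make up. A row lasts 1/8 s, in which the tool goes at most 62.5 mm and 10.7 degrees, less where a joint would pass 70% of its speed; a pose out of reach is approached as far as the arm can. No shift or turn number may pass 1 either way. A call with a gripper value outside its range is refused whole. The fingers move at their own pace and stop on an object; the grip force is fixed at half the most. Time passes only in rows, so rows that repeat a pose let the fingers close. It gives the time, the measured TCP pose, the force, the opening and the grip force at its end, in the units of the state.
- robot.sense(): the state, without advancing time (a new reading comes with each control period).
- eyes.get_image(name): name is "side" or "top"; returns the picture (420x560x3 uint8, red, green, blue); there is no depth.
- eyes.get_calibration(name): a dict with "vertical_fov" (degrees; the focal length in pixels is half the picture's height over the tangent of half this angle, whatever the lens; pixels are square), "cx", "cy" (the principal point, pixels), "cam_to_world" (4x4, takes a point from camera to world coordinates). Camera axes: x right, y down, z forward; pixel columns grow to the right and rows downward; lengths in m; the calibration is good to about 2 mm. A picture is of the moment at which its call begins. get_calibration takes no time and is no camera call.
- robot.hand_in(): hands the job in; it is judged then, once.
The state is a dict: "time": time; "qpos": joint angles; "qd": joint speeds; "joint_efforts": joint torques, N m; "ee_pos": TCP position; "orientation": TCP orientation; "ft_force": force on the tool from outside, world axes, zero at the start; "torque": the same for the moment, N m; "width": finger opening in m; "gripper_force": force on a finger pad.
Only numpy, scipy, OpenCV 4.12 (cv2) and the standard library are available. Lean on these libraries where they do the work, as an engineer would, in place of code of your own. Each camera call takes 0.05 s, during which the arm holds its last target. There are 200 camera calls.

## Working session

There is one attempt and no reset: what is moved stays moved. The work goes in short steps, Python scripts to look and compute and a tool call to move; the robot and the scene stay as the last step left them, time stands still between calls to the robot, and variables do not carry over. Pictures are saved under pics/ and viewed, at most 10 in all, crops included, and the job is handed in when it is done.

Besides the shell and the picture viewer there is one more tool, called after ">>>" as name(argument=value, ...) on one line, values as JSON. send_rows: Moves the arm, as the interface text tells. Its arguments: {"type":"object","properties":{"plan":{"type":"array"}},"required":["plan"]}

```bash
mkdir -p pics; ls
python3 - <<'E'
from bench import robot, eyes
import cv2
for n in("top","side"):
    cv2.imwrite(f"pics/{n}0.png",eyes.get_image(n)[:,:,::-1]); print(n,eyes.get_calibration(n))
s=robot.sense(); print(s, robot.pinch_z)
E
```

```text
pics
top {'vertical_fov': 52.30926070659758, 'cx': 279.41910226114004, 'cy': 213.04261833653277, 'cam_to_world': array([[ 0.0045301 , -0.98623013,  0.16531667,  0.3475215 ],
       [-0.99988295, -0.00205129,  0.01516192, -0.28168822],
       [-0.01461403, -0.165366  , -0.98612399,  1.07352081],
       [ 0.        ,  0.        ,  0.        ,  1.        ]])}
side {'vertical_fov': 47.13502922562529, 'cx': 271.8829773230627, 'cy': 214.28795072814742, 'cam_to_world': array([[-0.86048678, -0.20482941,  0.4664841 ,  0.01601639],
       [-0.50923263,  0.37389816, -0.77516598,  0.57882402],
       [-0.01564076, -0.904569  , -0.42604024,  0.60523119],
       [ 0.        ,  0.        ,  0.        ,  1.        ]])}
{'time': 0.1, 'qpos': array([ 9.29198392e-01,  2.59276358e-01,  1.53594122e+00, -2.93326142e-05,
        1.34803215e+00, -2.02778694e-01]), 'qd': array([-2.49861062e-05, -2.32575862e-03, -1.09497396e-03,  5.21993899e-05,
       -6.16306538e-04,  1.45725385e-04]), 'joint_efforts': array([ 2.10064616e-03, -4.38211513e+01, -2.84643692e+01,  7.20559037e-02,
        3.63220519e-02, -8.23006303e-06]), 'ee_pos': array([0.23335692, 0.49749863, 0.21791051]), 'orientation': array([-6.83626158e-01, -3.06564056e+00,  2.39228793e-03]), 'ft_force': array([-1.13139969, -0.36088625,  0.55400451]), 'torque': array([ 0.00405498, -0.04707786,  0.05802571]), 'gripper_force': 0.0, 'width': 0.09289647484039498} 0.0188
```

View pics/top0.png

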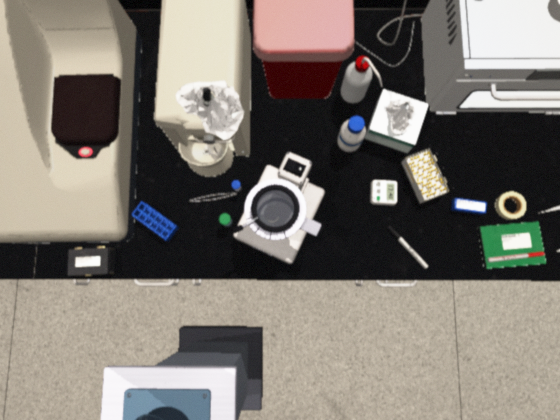

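View pics/side0.png

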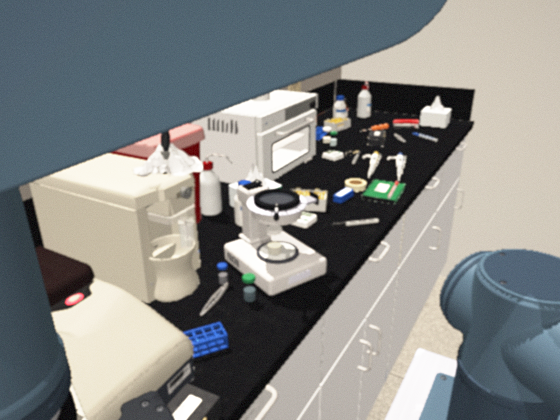

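The top view shows the viewer's head at about (275,208), column and rocker at (295,167), slider plate at (312,228), and lever grip near (238,232). I'll zoom in.

```bash
cat > h.py <<'E'
import numpy as np, cv2
from bench import robot, eyes
def ray(n,u,v):
    c=eyes.get_calibration(n); f=210/np.tan(np.radians(c["vertical_fov"]/2)); T=c["cam_to_world"]
    return T[:3,3], T[:3,:3]@np.array([(u-c["cx"])/f,(v-c["cy"])/f,1.])
def onz(n,u,v,z):
    o,d=ray(n,u,v); return o+d*(z-o[2])/d[2]
def proj(n,p):
    c=eyes.get_calibration(n); f=210/np.tan(np.radians(c["vertical_fov"]/2)); T=c["cam_to_world"]
    q=T[:3,:3].T@(np.asarray(p)-T[:3,3]); return f*q[0]/q[2]+c["cx"],f*q[1]/q[2]+c["cy"]
E
python3 - <<'E'
import cv2
from h import *
a=cv2.imread("pics/top0.png"); b=a[145:270,225:335]
cv2.imwrite("pics/topc.png",cv2.resize(b,None,fx=4.8,fy=4.8,interpolation=cv2.INTER_CUBIC))
a=cv2.imread("pics/side0.png"); b=a[170:300,210:340]
cv2.imwrite("pics/sidec.png",cv2.resize(b,None,fx=4.6,fy=4.6,interpolation=cv2.INTER_CUBIC))
print(onz("top",275,208,.194))
E
```

```text
[ 0.50563444 -0.25887947  0.194     ]
```

View pics/topc.png

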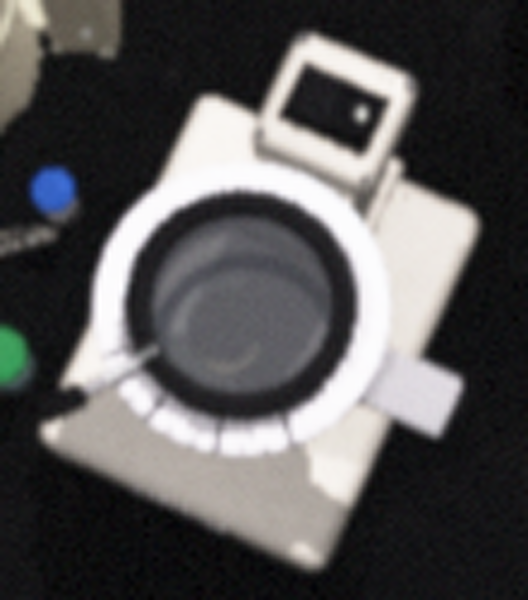

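View pics/sidec.png

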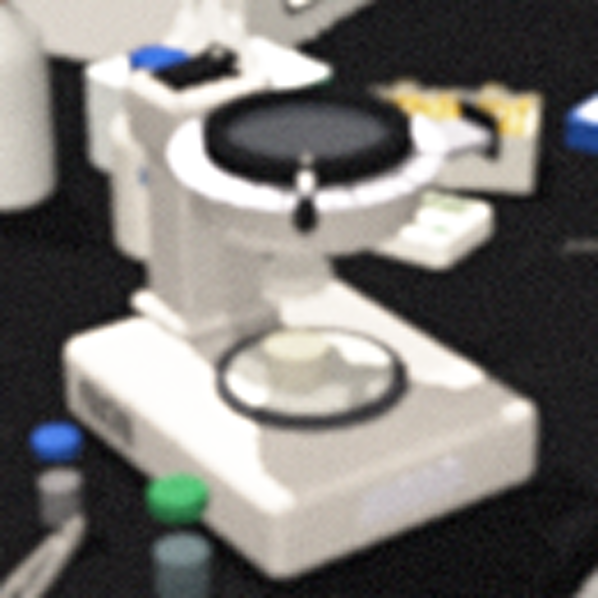

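The top crop shows the ring centre near (242,303), the lever from (160,345) to grip (65,403), and long marks near (155,403), (221,435) and (288,428). The rocker is at (335,110), with the slider plate at about (450,410). In the side crop the vial stands on the stage and the air under the grip is free.

Run:
```python
from h import *
from scipy.optimize import least_squares
from scipy.ndimage import map_coordinates
im=cv2.imread("pics/top0.png"); g=cv2.cvtColor(im,cv2.COLOR_BGR2GRAY).astype(float)
def samp(P): 
    uv=np.array([proj("top",p) for p in P]); return map_coordinates(g,[uv[:,1],uv[:,0]],order=1)
def scan(c,ang,rs,z): return samp([[c[0]+r*np.cos(ang),c[1]+r*np.sin(ang),z] for r in rs])
# ring outer edge (dark->white), z~194 top edge vs flange; edge seen from above
c=np.array([.5056,-.2589])
for z,r0,r1 in((.192,.040,.060),):
  for it in range(3):
    pts=[]
    rs=np.arange(r0,r1,.0005)
    for a in np.radians(np.arange(0,360,5)):
        v=scan(c,a,rs,z); d=np.gradient(cv2.GaussianBlur(v[None],(0,0),2)[0]); i=d.argmax()
        if d[i]>3: pts.append([c[0]+rs[i]*np.cos(a),c[1]+rs[i]*np.sin(a)])
    pts=np.array(pts)
    f=least_squares(lambda q:np.hypot(*(pts-q[:2]).T)-q[2],[*c,.051],loss='soft_l1',f_scale=.001)
    c=f.x[:2]
  print("ring",f.x,len(pts))
# mark dips on flange z=.181 r 57..63
A=np.radians(np.arange(90,300,1.))
prof=np.mean([[scan(c,a,[r],.181)[0] for a in A] for r in(.057,.059,.061,.063)],0)
print([(int(np.degrees(a)),int(p)) for a,p in zip(A,prof)])
# lever: dark/bright rod & grip profile at z .188 r=90
A=np.radians(np.arange(90,270,2.))
for r in (.072,.09): print(r,[(int(np.degrees(a)),int(scan(c,a,[r],.19)[0])) for a in A])
```

```text
Traceback (most recent call last):
  File "h.py", line 9, in proj
    c=eyes.get_calibration(n); f=210/np.tan(np.radians(c["vertical_fov"]/2)); T=c["cam_to_world"]
ValueError: time passes only in moves, steps and waits
```

```bash
cat > h.py <<'E'
import numpy as np, cv2
from bench import robot, eyes
CAL={n:eyes.get_calibration(n) for n in("top","side")}
def _c(n):
    c=CAL[n]; return c["cx"],c["cy"],210/np.tan(np.radians(c["vertical_fov"]/2)),c["cam_to_world"]
def onz(n,u,v,z):
    cx,cy,f,T=_c(n); d=T[:3,:3]@np.array([(u-cx)/f,(v-cy)/f,1.]); return T[:3,3]+d*(z-T[2,3])/d[2]
def proj(n,P):
    cx,cy,f,T=_c(n); q=(np.atleast_2d(P)-T[:3,3])@T[:3,:3]; return np.c_[f*q[:,0]/q[:,2]+cx,f*q[:,1]/q[:,2]+cy]
E
cat > m.py <<'E'
from h import *
import sys
from scipy.optimize import least_squares
from scipy.ndimage import map_coordinates
im=cv2.imread(sys.argv[1]); g=cv2.cvtColor(im,cv2.COLOR_BGR2GRAY).astype(float)
def samp(P,n="top"):
    uv=proj(n,P); return map_coordinates(g,[uv[:,1],uv[:,0]],order=1)
def circ(c,r,a,z): r,a=np.broadcast_arrays(r,a); return np.c_[c[0]+r*np.cos(a),c[1]+r*np.sin(a),np.full(a.shape,z)]
E
python3 - pics/top0.png <<'E'
exec(open("m.py").read())
c=np.array([.5056,-.2589]); rs=np.arange(.040,.060,.0005)
for it in range(3):
    pts=[]
    for a in np.radians(np.arange(0,360,5)):
        d=np.gradient(cv2.GaussianBlur(samp(circ(c,rs,a,.192))[None],(0,0),2)[0]); i=d.argmax()
        if d[i]>3: pts.append(circ(c,rs[i],a,0)[0,:2])
    pts=np.array(pts)
    f=least_squares(lambda q:np.hypot(*(pts-q[:2]).T)-q[2],[*c,.051],loss='soft_l1',f_scale=.001); c=f.x[:2]
print("ring",f.x,len(pts))
A=np.radians(np.arange(100,240,2.))
p=np.mean([samp(circ(c,r,A,.181)) for r in(.057,.059,.061,.063)],0)
print(*[f"{np.degrees(a):.0f}:{x:.0f}" for a,x in zip(A,p)])
for r in(.072,.09): print(r,*[f"{np.degrees(a):.0f}:{x:.0f}" for a,x in zip(A,samp(circ(c,r,A,.19)))])
E
```

```text
ring [ 0.50582283 -0.25829478  0.05089181] 72
100:248 102:247 104:245 106:239 108:220 110:216 112:237 114:239 116:229 118:207 120:174 122:187 124:229 126:242 128:241 130:239 132:242 134:242 136:234 138:206 140:192 142:226 144:243 146:244 148:241 150:239 152:242 154:244 156:240 158:234 160:228 162:229 164:236 166:237 168:221 170:194 172:221 174:240 176:243 178:243 180:240 182:242 184:242 186:242 188:242 190:240 192:245 194:246 196:244 198:235 200:205 202:213 204:239 206:245 208:246 210:247 212:247 214:247 216:248 218:249 220:249 222:248 224:248 226:248 228:248 230:249 232:248 234:249 236:249 238:249
0.072 100:42 102:91 104:154 106:208 108:236 110:243 112:245 114:243 116:229 118:203 120:176 122:157 124:167 126:173 128:171 130:172 132:171 134:170 136:170 138:171 140:171 142:170 144:171 146:172 148:170 150:171 152:172 154:173 156:172 158:172 160:172 162:174 164:176 166:173 168:174 170:175 172:175 174:173 176:169 178:169 180:171 182:169 184:169 186:170 188:171 190:167 192:165 194:168 196:167 198:166 200:166 202:170 204:200 206:230 208:232 210:230 212:229 214:228 216:228 218:225 220:225 222:226 224:228 226:228 228:227 230:215 232:194 234:200 236:208 238:212
0.09 100:20 102:19 104:18 106:19 108:18 110:15 112:19 114:19 116:24 118:27 120:30 122:73 124:154 126:169 128:171 130:170 132:170 134:168 136:165 138:160 140:156 142:152 144:147 146:140 148:135 150:133 152:133 154:128 156:129 158:140 160:137 162:141 164:143 166:148 168:152 170:159 172:164 174:167 176:172 178:172 180:172 182:174 184:174 186:172 188:171 190:173 192:170 194:171 196:168 198:167 200:168 202:166 204:193 206:233 208:241 210:238 212:229 214:212 216:185 218:134 220:77 222:42 224:23 226:15 228:17 230:13 232:24 234:95 236:191 238:215
```

Run:
```python
from h import *
c=np.array([.5058,-.2583])
g=onz("top",238.7,228.8,.188)[:2]-c; print("grip",np.hypot(*g),np.degrees(np.arctan2(g[1],g[0])))
for u,v in((236,185),(224,220)): print("caps",onz("top",u,v,.055))
def tri(a,b):
    A=[];r=[]
    for n,(u,v) in(("top",a),("side",b)):
        o=CAL[n]["cam_to_world"][:3,3]; d=onz(n,u,v,0)-o; d/=np.linalg.norm(d); M=np.eye(3)-np.outer(d,d); A.append(M); r.append(M@o)
    return np.linalg.solve(sum(A),sum(r))
print("foil tip",tri((206,93),(165,135)),"beaker",tri((207,152),(176,240)),"blue bottle cap",tri((355,124),(244,184)),"red cap",tri((361,64),(208,167)))
u=np.array([np.cos(np.radians(-24.8)),np.sin(np.radians(-24.8))]); w=np.array([-u[1],u[0]])
for n,p in (("rock",c+.098*u),("rockend",c+.098*u-.015*w)): print(n,p,proj("top",[*p,.197]))
for t in(0,.012): p=c-(.1165-t)*w; print(t,[proj("top",[*(p+s*u),.176]) for s in(-.016,.016)])
```

```text
grip 0.08680992701278889 119.99288262378978
caps [ 0.58759387 -0.1595043   0.055     ]
caps [ 0.50096625 -0.13234571  0.055     ]
foil tip [ 0.69570889 -0.13369507  0.33568317] beaker [ 0.65560993 -0.09508779  0.11956202] blue bottle cap [ 0.71993183 -0.44358189  0.11580508] red cap [ 0.85664755 -0.45845207  0.13857676]
rock [ 0.59476219 -0.2994063 ] [[294.37287835 166.33057982]]
rockend [ 0.58847041 -0.31302297] [[300.82255456 169.21558419]]
0 [array([[321.8177739 , 239.18387611]]), array([[328.01159177, 225.51486656]])]
0.012 [array([[316.60981028, 236.78722299]]), array([[322.82326267, 223.14544863]])]
```

```bash
cat >> h.py <<'E'
from scipy.spatial.transform import Rotation as Ro
C=np.array([.5058,-.2583]); YAW=np.radians(-24.8)
U=np.array([np.cos(YAW),np.sin(YAW)]); W=np.array([-U[1],U[0]])   # own x, own y
def own(x,y): return C+x*U+y*W
def lev(th,R,off):  # point R out along lever at world angle th deg, off to its clockwise side
    t=np.radians(th); return C+R*np.array([np.cos(t),np.sin(t)])+off*np.array([np.sin(t),-np.cos(t)])
def rel(targets):   # targets: (xy, z, psi deg of tool y)
    s=robot.sense(); R=Ro.from_rotvec(s["orientation"]).as_matrix(); psi=np.degrees(np.arctan2(R[1,1],R[0,1]))
    print("t",s["time"],"ee",s["ee_pos"].round(4),"psi",psi.round(2),"F",s["ft_force"].round(2),"q",s["qpos"].round(2))
    for xy,z,p in targets:
        d=R.T@(np.array([*xy,z])-s["ee_pos"])*1000; print(d.round(1),"turn",np.radians((psi-p+180)%360-180).round(3))
E
python3 - <<'E'
from h import *
rel([((.29,0),.28,-60),(lev(120,.091,.035),.28,-60),(lev(120,.091,.035),.180,-60)])
E
```

```text
t 0.1 ee [0.2334 0.4975 0.2179] psi 64.86 F [-1.13 -0.36  0.55] q [ 0.93  0.26  1.54 -0.    1.35 -0.2 ]
[-262.6 -426.4  -61.5] turn 2.179
[-513.1 -487.8  -61.5] turn 2.179
[-513.1 -487.6   38.5] turn 2.179
```

The rows are not in the units I measure in: shifts go in shares of 0.6 m and turns go in shares of pi rad. I convert before sending: -513 mm / 600 = -0.855, -426 mm / 600 = -0.71, 0.36 rad / 3.1416 = 0.1146.

>>> send_rows(plan=[[[0,0,-0.1,0,0],[-0.1,-0.1667,-0.1,0.0573,0],[-0.15,-0.25,-0.1,0.1146,0],[-0.2,-0.3333,-0.1,0.1719,0],[-0.25,-0.4167,-0.1,0.2292,0],[-0.3,-0.5,-0.1,0.2865,0],[-0.35,-0.575,-0.1,0.3438,0],[-0.4,-0.65,-0.1,0.4011,0],[-0.4367,-0.71,-0.1,0.4584,0],[-0.52,-0.73,-0.1,0.5157,0],[-0.6033,-0.75,-0.1,0.573,0],[-0.6867,-0.77,-0.1,0.6303,0],[-0.77,-0.7917,-0.1,0.6875,0],[-0.855,-0.8133,-0.1,0.6939,0],[-0.855,-0.8133,-0.1,0.6939,0],[-0.855,-0.8133,-0.1,0.6939,0]]])

```text
time: 2.1
ee_pos: [0.4899, -0.1612, 0.2779]
orientation: [-3.033, -0.812, 0.002]
ft_force: [-0.6, -0.4, -0.7]
width: 0.0004
gripper_force: 0.0
```

Run:
```python
from h import *
cv2.imwrite("pics/top1.png",eyes.get_image("top")[:,:,::-1])
rel([(lev(120,.091,.035),.180,-60)]+[(lev(a,.091,.0135),.180,a-180) for a in (120,140,160,170)])
print(robot.sense()["width"])
```

```text
t 2.15 ee [ 0.4898 -0.1609  0.2784] psi -60.01 F [-0.63 -0.98  0.  ] q [-0.53  0.16  1.51  0.    1.47  0.51]
[ 0.2  1.4 98.4] turn -0.0
[-21.3   1.5  98.4] turn -0.0
[-53.2   2.3  98.5] turn -0.349
[-82.9  14.1  98.5] turn -0.698
[-95.8  23.6  98.5] turn -0.873
0.0004062363077449953
```

Scaled: 98 mm / 600 = 0.1633, 90 mm / 600 = 0.15.

>>> send_rows(plan=[[[0,0,0.0833,0,0],[0,0,0.15,0,0],[0,0,0.1633,0,0],[0,0,0.1633,0,0],[0,0,0.1633,0,0]]])

```text
time: 2.78
ee_pos: [0.4917, -0.1622, 0.1828]
orientation: [3.032, 0.812, 0.004]
ft_force: [0.7, -0.6, -0.0]
width: 0.0008
gripper_force: 0.0
```

Run:
```python
from h import *
rel([(lev(a,.091,.0135),.180,a-180) for a in (115,118,*range(121,170,4),167,168,169,170)])
```

```text
t 2.775 ee [ 0.4917 -0.1622  0.1828] psi -60.03 F [ 0.7  -0.62 -0.03] q [-0.53  0.23  1.67  0.    1.24  0.51]
[-14.5   0.8   2.7] turn 0.087
[-19.2  -0.2   2.7] turn 0.034
[-23.9  -1.    2.7] turn -0.018
[-30.3  -1.6   2.7] turn -0.088
[-36.7  -1.7   2.7] turn -0.158
[-43.2  -1.4   2.7] turn -0.227
[-49.5  -0.7   2.7] turn -0.297
[-55.8   0.5   2.7] turn -0.367
[-62.1   2.1   2.7] turn -0.437
[-68.1   4.1   2.7] turn -0.507
[-74.1   6.6   2.7] turn -0.576
[-79.8   9.5   2.7] turn -0.646
[-85.3  12.8   2.7] turn -0.716
[-90.6  16.4   2.7] turn -0.786
[-95.7  20.4   2.7] turn -0.856
[-93.2  18.4   2.7] turn -0.821
[-94.4  19.4   2.7] turn -0.838
[-95.7  20.4   2.7] turn -0.856
[-96.9  21.5   2.7] turn -0.873
```

Scaled: -85 mm / 600 = -0.1417, -49.5 mm / 600 = -0.0825, -0.51 rad / 3.1416 = -0.1623.

>>> send_rows(plan=[[[-0.0167,0,0.0033,0,0],[-0.0317,0,0.005,0,0],[-0.04,-0.0017,0.005,-0.0064,0],[-0.05,-0.0025,0.005,-0.0286,0],[-0.0608,-0.0025,0.005,-0.0509,0],[-0.0717,-0.0025,0.005,-0.0732,0],[-0.0825,-0.0008,0.005,-0.0955,0],[-0.0933,0.0008,0.005,-0.1178,0],[-0.1033,0.0033,0.005,-0.1401,0],[-0.1133,0.0067,0.005,-0.1623,0],[-0.1233,0.0108,0.005,-0.1846,0],[-0.1333,0.0158,0.005,-0.2069,0],[-0.1417,0.0217,0.005,-0.2292,0],[-0.1417,0.0217,0.005,-0.2292,0],[-0.1417,0.0217,0.005,-0.2292,0]]])

```text
time: 4.65
ee_pos: [0.4233, -0.2155, 0.1776]
orientation: [-2.555, -1.827, 0.0]
ft_force: [0.2, -0.5, -0.0]
width: 0.001
gripper_force: 0.0
```

Run:
```python
from h import *
a=eyes.get_image("top")[:,:,::-1]; cv2.imwrite("pics/top2.png",a)
b=eyes.get_image("side")[:,:,::-1]; cv2.imwrite("pics/side2.png",b)
o=np.hstack([cv2.resize(x[v:v+110,u:u+110],(400,400),interpolation=cv2.INTER_CUBIC) for x,u,v in((a,225,160),(b,215,165))]); cv2.imwrite("pics/c2.png",o)
rel([(lev(a,.091,.0135),.180,a-180) for a in (161,165,168,170)])
p=robot.sense()["ee_pos"][:2]-C; print(np.hypot(*p),np.degrees(np.arctan2(p[1],p[0]))%360)
```

```text
t 4.75 ee [ 0.4234 -0.2154  0.1776] psi -18.83 F [-0.72 -0.16  0.49] q [-0.71  0.16  1.77 -0.    1.21 -0.38]
[-0.3  0.8 -2.4] turn 0.003
[-6.6  0.1 -2.4] turn -0.067
[-11.4  -0.2  -2.4] turn -0.119
[-14.6  -0.2  -2.4] turn -0.154
0.09285570460359654 152.4855075251373
```

View pics/c2.png

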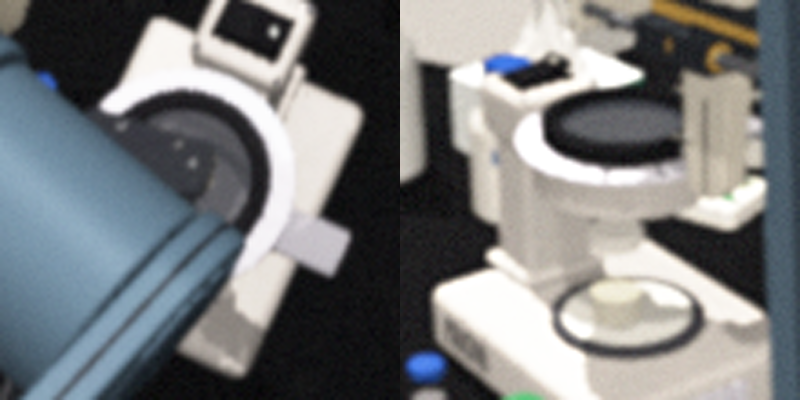

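The lever is hidden by the arm from both sides: the left panel shows the wrist over the front, and the right panel shows the closed fingers at about (715,135). I'll push a bit further, back off and look.

Scaled: 180 mm / 600 = 0.3, -160 mm / 600 = -0.2667, -0.06 rad / 3.1416 = -0.0191.

>>> send_rows(plan=[[[-0.005,0,0,-0.0095,0],[-0.01,0,0,-0.0191,0],[-0.01,0,0,-0.0191,0],[-0.01,0,0,-0.0191,0],[0.0333,0,0,-0.0191,0],[0.05,0,-0.1,-0.0191,0],[0.15,-0.1,-0.15,-0.0191,0],[0.25,-0.2,-0.15,-0.0191,0],[0.3,-0.2667,-0.15,-0.0191,0],[0.3,-0.2667,-0.15,-0.0191,0],[0.3,-0.2667,-0.15,-0.0191,0]]])

```text
time: 6.12
ee_pos: [0.3295, 0.0077, 0.2683]
orientation: [2.493, 1.907, 0.002]
ft_force: [0.4, 0.0, -0.5]
width: 0.0006
gripper_force: 0.0
```

Run:
```python
from h import *
a=eyes.get_image("top")[:,:,::-1]; cv2.imwrite("pics/top3.png",a)
b=eyes.get_image("side")[:,:,::-1]; cv2.imwrite("pics/side3.png",b)
o=np.hstack([cv2.resize(x[v:v+100,u:u+100],(400,400),interpolation=cv2.INTER_CUBIC) for x,u,v in((a,225,160),(b,235,175))]); cv2.imwrite("pics/c3.png",o)
rel([])
```

```text
t 6.225 ee [0.3308 0.006  0.2681] psi -15.3 F [ 0.09 -0.74 -1.32] q [-0.32 -0.2   1.89 -0.    1.45 -0.06]
```

View pics/c3.png

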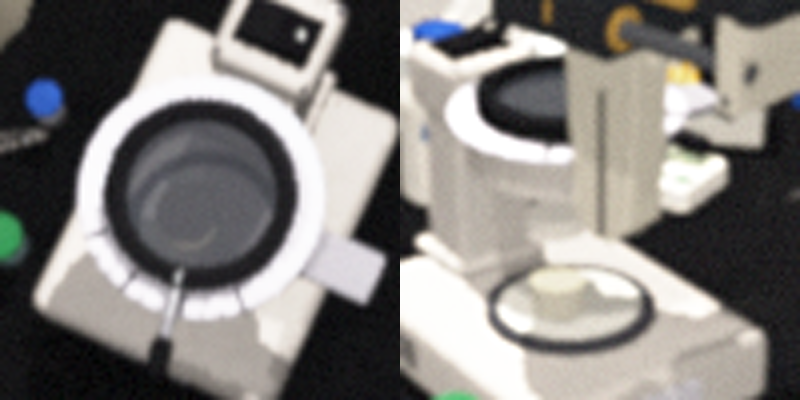

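In the left panel the lever now points at about (165,340), just left of the third mark. I'll measure its angle and the marks.

```bash
cat > lm.py <<'E'
exec(open("m.py").read())
def dip(A,p,sgn): # weighted centroid of dip (sgn=-1) / peak
    q=sgn*p; q=np.clip(q-np.percentile(q,50),0,None); i=q.argmax(); w=np.where(abs(A-A[i])<np.radians(5),q,0); return np.degrees((w*A).sum()/w.sum()),q[i]
for lo,hi in((105,114),(134,146),(164,176),(194,207)):
    A=np.radians(np.arange(lo,hi,.25)); print("mark",lo,[tuple(np.round(dip(A,samp(circ(C,r,A,.181)),-1),1)) for r in(.057,.060,.063)])
A=np.radians(np.arange(145,185,.25))
for r in(.082,.086,.09,.094,.098): print("grip",r,np.round(dip(A,samp(circ(C,r,A,.192)),-1),1))
for r in(.054,.057,.060,.064,.068,.072): print("rod",r,np.round(dip(A,samp(circ(C,r,A,.191)),1),1),np.round(dip(A,samp(circ(C,r,A,.191)),-1),1))
E
python3 lm.py pics/top3.png; echo; python3 lm.py pics/top0.png | grep mark
```

```text
mark 105 [(np.float64(109.6), np.float64(34.8)), (np.float64(109.2), np.float64(26.8)), (np.float64(109.2), np.float64(11.2))]
mark 134 [(np.float64(139.3), np.float64(55.6)), (np.float64(139.3), np.float64(36.7)), (np.float64(139.4), np.float64(34.7))]
mark 164 [(np.float64(169.3), np.float64(66.1)), (np.float64(169.1), np.float64(56.0)), (np.float64(169.2), np.float64(51.6))]
mark 194 [(np.float64(200.7), np.float64(37.6)), (np.float64(200.8), np.float64(37.9)), (np.float64(200.7), np.float64(41.4))]
grip 0.082 [166.1 143.5]
grip 0.086 [166.3 134.4]
grip 0.09 [165.9 100.4]
grip 0.094 [165.9  26.4]
grip 0.098 [155.6   8.3]
rod 0.054 [165.6  28.4] [171.1  66.5]
rod 0.057 [153.4   8.4] [170.   98.6]
rod 0.06 [154.5   3.7] [168.9  90.1]
rod 0.064 [146.6   9.2] [169.3  76.6]
rod 0.068 [165.8  17.8] [169.9  13.4]
rod 0.072 [166.1  17.7] [162.6   5.5]

mark 105 [(np.float64(109.0), np.float64(20.2)), (np.float64(109.2), np.float64(25.8)), (np.float64(109.2), np.float64(10.4))]
mark 134 [(np.float64(139.2), np.float64(56.6)), (np.float64(139.4), np.float64(36.8)), (np.float64(139.4), np.float64(35.2))]
mark 164 [(np.float64(169.6), np.float64(43.4)), (np.float64(170.1), np.float64(43.5)), (np.float64(170.3), np.float64(38.0))]
mark 194 [(np.float64(200.8), np.float64(39.4)), (np.float64(200.8), np.float64(37.1)), (np.float64(200.7), np.float64(41.2))]
```

Run:
```python
from h import *
from scipy.optimize import brentq
R=np.radians(-18.83); tx=np.array([np.cos(R+np.pi/2),np.sin(R+np.pi/2)])  # tool x = y rotated; tool z down
Pc=np.array([.4234,-.2154])-.006*tx
d=Pc-C; r=np.hypot(*d); a=np.degrees(np.arctan2(d[1],d[0]))%360
print(tx,Pc,r,a, a+np.degrees(np.arcsin(.0135/r)))
```

```text
[0.32276132 0.94648039] [ 0.42146343 -0.22107888] 0.09218496776951987 156.186204410495 164.60715196707883
```

Run:
```python
from h import *
rel([(lev(164,.091,.035),.268,-15.3),(lev(164,.091,.035),.178,-15.3)]+[(lev(a,.091,.0135),.178,a-180) for a in (160,164.6,166.5,168.4)])
```

```text
t 6.225 ee [0.3308 0.006  0.2681] psi -15.3 F [ 0.09 -0.74 -1.32] q [-0.32 -0.2   1.89 -0.    1.45 -0.06]
[-172.6  148.     0.6] turn -0.0
[-172.6  147.8   90.6] turn -0.0
[-187.8  148.8   90.6] turn 0.082
[-195.   147.4   90.6] turn 0.002
[-198.   147.    90.6] turn -0.031
[-201.1  146.7   90.6] turn -0.065
```

Scaled: -201 mm / 600 = -0.335, -195 mm / 600 = -0.325, -0.06 rad / 3.1416 = -0.0191.

>>> send_rows(plan=[[[-0.1,0.0833,0,0,0],[-0.1917,0.1667,0,0,0],[-0.2883,0.2467,0,0,0],[-0.2883,0.2467,0.0667,0,0],[-0.2883,0.2467,0.15,0,0],[-0.2883,0.2467,0.1517,0,0],[-0.3133,0.2483,0.1517,0,0],[-0.325,0.2458,0.1517,0,0],[-0.33,0.245,0.1517,-0.0095,0],[-0.335,0.2442,0.1517,-0.0191,0],[-0.335,0.2442,0.1517,-0.0191,0],[-0.335,0.2442,0.1517,-0.0191,0],[-0.2917,0.2442,0.1517,-0.0191,0],[-0.275,0.2417,0.0333,-0.0191,0],[-0.1667,0.1333,0,-0.0191,0],[-0.0833,0.05,0,-0.0191,0],[0,0,0,-0.0191,0],[0,0,0,-0.0191,0]]])

```text
time: 8.48
ee_pos: [0.3284, 0.0084, 0.2678]
orientation: [2.439, 1.98, 0.0]
ft_force: [0.0, 0.4, 0.3]
width: 0.0006
gripper_force: 0.0
```

```bash
python3 - <<'E'
from h import *
cv2.imwrite("pics/top4.png",eyes.get_image("top")[:,:,::-1]); rel([])
E
sed -i 's/145,185/160,185/' lm.py
python3 lm.py pics/top4.png
```

```text
t 8.525 ee [0.3269 0.0112 0.2679] psi -11.8 F [-3.65  1.27 -0.63] q [-0.31 -0.2   1.89  0.    1.45 -0.11]
mark 105 [(np.float64(109.1), np.float64(21.9)), (np.float64(109.1), np.float64(26.2)), (np.float64(109.2), np.float64(11.3))]
mark 134 [(np.float64(139.4), np.float64(50.7)), (np.float64(139.3), np.float64(36.4)), (np.float64(139.3), np.float64(35.1))]
mark 164 [(np.float64(166.1), np.float64(16.4)), (np.float64(169.0), np.float64(6.8)), (np.float64(172.3), np.float64(20.7))]
mark 194 [(np.float64(200.7), np.float64(45.2)), (np.float64(200.8), np.float64(37.4)), (np.float64(200.7), np.float64(43.5))]
grip 0.082 [169.7 137.2]
grip 0.086 [169.5 135.3]
grip 0.09 [169.8 110.4]
grip 0.094 [169.5  41.5]
grip 0.098 [162.4  13.4]
rod 0.054 [169.3  42.6] [175.3  25. ]
rod 0.057 [182.7  23.7] [166.2  29.1]
rod 0.06 [182.8   9.4] [168.6  35.2]
rod 0.064 [182.8  12.7] [172.6  29.7]
rod 0.068 [169.7  27.5] [174.5   4.5]
rod 0.072 [169.3  16.5] [173.3   6.6]
```

Lever reads about 169.6°, against 169.8–170.0° for the third mark, so it is aligned. Next is the slider.

Run:
```python
from h import *
rel([(own(0,-.14),.268,-24.8),(own(0,-.14),.160,-24.8)]+[(own(0,-y),.160,-24.8) for y in (.12,.105,.095,.090,.088)])
```

```text
t 8.525 ee [0.3269 0.0112 0.2679] psi -11.8 F [-3.65  1.27 -0.63] q [-0.31 -0.2   1.89  0.    1.45 -0.11]
[-363.6  198.7   -1. ] turn 0.227
[-363.8  198.7  107. ] turn 0.227
[-344.4  203.2  107.1] turn 0.227
[-329.7  206.6  107.1] turn 0.227
[-320.   208.9  107.1] turn 0.227
[-315.1  210.   107.1] turn 0.227
[-313.2  210.4  107.1] turn 0.227
```

Scaled: -364 mm / 600 = -0.6067, -344 mm / 600 = -0.5733, 0.23 rad / 3.1416 = 0.0732.

>>> send_rows(plan=[[[-0.0833,0.0467,0,0.0318,0],[-0.1667,0.0933,0,0.0637,0],[-0.25,0.14,0,0.0732,0],[-0.3333,0.1867,0,0.0732,0],[-0.4167,0.2333,0,0.0732,0],[-0.5167,0.2833,0,0.0732,0],[-0.6067,0.3317,0,0.0732,0],[-0.6067,0.3317,0,0.0732,0],[-0.6067,0.3317,0.0917,0.0732,0],[-0.6067,0.3317,0.1783,0.0732,0],[-0.6067,0.3317,0.1783,0.0732,0],[-0.59,0.335,0.1783,0.0732,0],[-0.5733,0.3383,0.1783,0.0732,0],[-0.5617,0.3417,0.1783,0.0732,0],[-0.55,0.3442,0.1783,0.0732,0],[-0.5417,0.3467,0.1783,0.0732,0],[-0.5333,0.3483,0.1783,0.0732,0],[-0.5333,0.3483,0.1783,0.0732,0]]])

```text
time: 10.78
ee_pos: [0.4686, -0.3492, 0.1604]
orientation: [-2.65, -1.686, -0.001]
ft_force: [0.2, 0.3, -0.2]
width: 0.0003
gripper_force: 0.0
```

Run:
```python
from h import *
rel([(own(0,-y),.160,-24.8) for y in (.095,.090,.088,.086)])
b=eyes.get_image("side")[:,:,::-1]; cv2.imwrite("pics/side5.png",b)
a=eyes.get_image("top")[:,:,::-1]
cv2.imwrite("pics/c5.png",np.hstack([cv2.resize(x[v:v+100,u:u+100],(400,400),interpolation=cv2.INTER_CUBIC) for x,u,v in((a,245,170),(b,235,165))]))
```

```text
t 10.775 ee [ 0.4686 -0.3492  0.1604] psi -25.08 F [ 0.16  0.31 -0.21] q [-0.83  0.36  1.53  0.    1.24 -0.39]
[ 3.1 -4.4  0.4] turn -0.005
[ 8.1 -4.4  0.5] turn -0.005
[10.1 -4.4  0.5] turn -0.005
[12.1 -4.4  0.5] turn -0.005
```

View pics/c5.png

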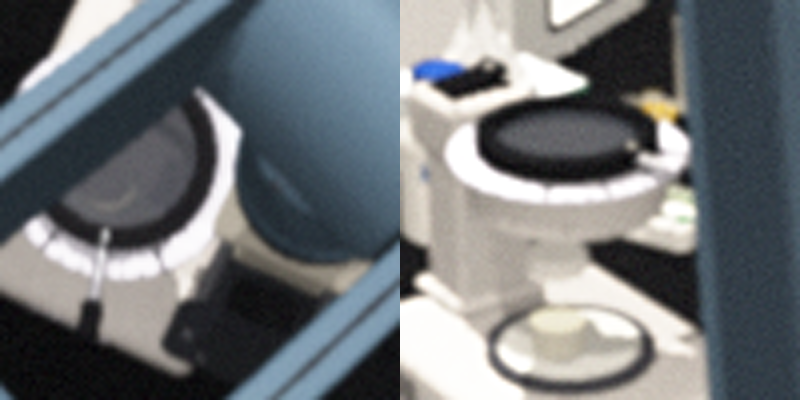

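The lever still lines up with the mark in the left panel, and the fingers are beside the slider plate. I'll push home while watching force.

Scaled: 8 mm / 600 = 0.0133, 6 mm / 600 = 0.01.

>>> send_rows(plan=[[[0.005,0,0,0,0],[0.01,0,0,0,0],[0.0133,0,0,0,0],[0.0133,0,0,0,0],[0.0133,0,0,0,0]]])

```text
time: 11.5
ee_pos: [0.4722, -0.3424, 0.1608]
orientation: [2.651, 1.686, 0.001]
ft_force: [-0.0, -0.4, 0.4]
width: 0.0004
gripper_force: 0.0
```

Run:
```python
from h import *
rel([(own(0,-y),.160,-24.8) for y in (.089,.088,.086)])
```

```text
t 11.5 ee [ 0.4722 -0.3424  0.1608] psi -25.09 F [-0.05 -0.36  0.36] q [-0.82  0.36  1.54  0.    1.24 -0.38]
[ 1.4 -4.7  0.8] turn -0.005
[ 2.4 -4.8  0.8] turn -0.005
[ 4.4 -4.8  0.8] turn -0.005
```

Scaled: 1 mm / 600 = 0.0017.

>>> send_rows(plan=[[[0.0017,0,0,0,0],[0.0017,0,0,0,0],[0.0017,0,0,0,0]]])

```text
time: 11.88
ee_pos: [0.4724, -0.3419, 0.1608]
orientation: [2.651, 1.685, 0.0]
ft_force: [-0.7, -1.7, 0.1]
width: 0.0005
gripper_force: 0.7
```

Scaled: 1 mm / 600 = 0.0017.

>>> send_rows(plan=[[[0.0017,0,0,0,0],[0.0017,0,0,0,0],[0.0017,0,0,0,0]]])

```text
time: 12.25
ee_pos: [0.4724, -0.3418, 0.1608]
orientation: [2.65, 1.685, -0.002]
ft_force: [-2.5, -4.4, 0.7]
width: 0.0003
gripper_force: 2.6
```

Slider is home: the force climbed to 5 N with no further motion. I'll retreat and locate the rocker.

Run:
```python
from h import *
g=cv2.cvtColor(cv2.imread("pics/top0.png"),cv2.COLOR_BGR2GRAY)
s=g[155:182,280:312]; m=(s<110).astype(np.uint8); n,l,st,ce=cv2.connectedComponentsWithStats(m)
k=l[12,14]; mm=(l==k).astype(np.uint8); ct=cv2.findContours(mm,0,1)[0][0]
r=cv2.minAreaRect(ct); print(st[k],ce[k]+[280,155],r)
for p in cv2.boxPoints(r):
    q=onz("top",p[0]+280,p[1]+155,.196)[:2]-C; print("own",(q@U).round(4),(q@W).round(4))
rel([(own(.0,-.14),.160,-24.8),(own(.098,-.066),.27,-114.8),(own(.098,-.066),.205,-114.8)])
```

```text
[  4   4  22  18 225] [294.06222222 167.30666667] ((14.242268562316895, 12.329896926879883), (18.98697280883789, 12.184155464172363), 23.96249008178711)
own 0.0829 0.0193
own 0.1094 0.0201
own 0.1095 -0.0204
own 0.083 -0.021
t 12.25 ee [ 0.4724 -0.3418  0.1608] psi -25.11 F [-2.48 -4.42  0.66] q [-0.82  0.36  1.54 -0.    1.24 -0.38]
[-50.2  -4.5   0.9] turn -0.005
[  24.1   93.2 -109.2] turn 1.565
[ 24.2  93.1 -44.2] turn 1.565
```

Scaled: -110 mm / 600 = -0.1833, 93 mm / 600 = 0.155, 1.565 rad / 3.1416 = 0.4982.

>>> send_rows(plan=[[[-0.0333,0,0,0,0],[-0.075,0,0,0,0],[-0.075,0,-0.0917,0,0],[-0.075,0,-0.1833,0,0],[-0.075,0.0167,-0.1833,0.0573,90],[-0.0633,0.0333,-0.1833,0.1146,90],[-0.05,0.05,-0.1833,0.1719,90],[-0.0333,0.075,-0.1833,0.2292,90],[-0.0167,0.1,-0.1833,0.2865,90],[0.0083,0.125,-0.1833,0.3438,90],[0.025,0.1417,-0.1833,0.4011,90],[0.04,0.155,-0.1833,0.4584,90],[0.04,0.155,-0.1833,0.4982,90],[0.04,0.155,-0.1833,0.4982,90],[0.04,0.155,-0.1833,0.4982,90],[0.04,0.155,-0.1833,0.4982,90]]])

```text
time: 14.25
ee_pos: [0.5669, -0.3587, 0.2707]
orientation: [-3.069, 0.672, -0.0]
ft_force: [-0.2, 0.1, -1.2]
width: 0.0897
gripper_force: 0.0
```

Run:
```python
from h import *
print(robot.sense()["width"])
b=eyes.get_image("side")[:,:,::-1]; a=eyes.get_image("top")[:,:,::-1]
cv2.imwrite("pics/top6.png",a)
cv2.imwrite("pics/c6.png",np.hstack([cv2.resize(x[v:v+120,u:u+120],(400,400),interpolation=cv2.INTER_CUBIC) for x,u,v in((a,245,130),(b,225,120))]))
rel([(own(.097,-.066),.27,-114.8),(own(.097,-.066),.205,-114.8),(own(.097,-.066),.193,-114.8)])
```

```text
0.08973657939376453
t 14.35 ee [ 0.567  -0.3586  0.2707] psi -114.73 F [-0.47 -0.41  0.36] q [-0.73  0.46  1.12  0.    1.56  1.27]
[-0.6  0.6  0.7] turn 0.001
[-0.6  0.6 65.7] turn 0.001
[-0.6  0.6 77.7] turn 0.001
```

View pics/c6.png

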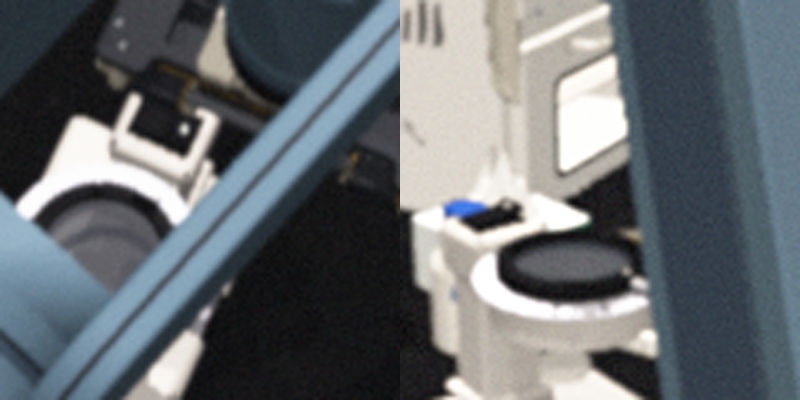

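The gripper is open above and to the right of the column. The rocker is visible at about (160,120) in the left panel, still off. I'll descend in stages.

Scaled: 73 mm / 600 = 0.1217, 71 mm / 600 = 0.1183.

>>> send_rows(plan=[[[0,0,0.0667,0,90],[0,0,0.1,0,90],[0,0,0.1133,0,90],[0,0,0.1183,0,90],[0,0,0.1217,0,90],[0,0,0.1217,0,90]]])

```text
time: 15.1
ee_pos: [0.5674, -0.3587, 0.1985]
orientation: [3.068, -0.673, 0.002]
ft_force: [0.0, 0.1, -0.4]
width: 0.09
gripper_force: 0.0
```

Scaled: 3 mm / 600 = 0.005, 1.5 mm / 600 = 0.0025.

>>> send_rows(plan=[[[0,0,0.0025,0,90],[0,0,0.005,0,90],[0,0,0.005,0,90],[0,0,0.005,0,90]]])

```text
time: 15.6
ee_pos: [0.5672, -0.3587, 0.1949]
orientation: [3.068, -0.674, 0.001]
ft_force: [-0.5, -2.3, 2.6]
width: 0.0903
gripper_force: 1.0
```

Scaled: 2 mm / 600 = 0.0033, 1 mm / 600 = 0.0017.

>>> send_rows(plan=[[[0,0,0.0017,0,90],[0,0,0.0033,0,90],[0,0,0.0033,0,90],[0,0,0.0033,0,90]]])

```text
time: 16.1
ee_pos: [0.5671, -0.3583, 0.1925]
orientation: [-3.068, 0.673, 0.0]
ft_force: [-0.5, -1.7, 2.0]
width: 0.0902
gripper_force: 0.8
```

>>> send_rows(plan=[[[0,0,0.0017,0,90],[0,0,0.0017,0,90],[0,0,0.0017,0,90]]])

```text
time: 16.48
ee_pos: [0.5672, -0.3584, 0.1921]
orientation: [-3.069, 0.674, -0.001]
ft_force: [-2.7, -0.8, 6.2]
width: 0.0901
gripper_force: 2.7
```

Scaled: 1 mm / 600 = 0.0017.

>>> send_rows(plan=[[[0,0,0.0017,0,90],[0,0,0.0017,0,90],[0,0,0.0017,0,90]]])

```text
time: 16.85
ee_pos: [0.5672, -0.3584, 0.192]
orientation: [3.068, -0.673, 0.002]
ft_force: [-3.4, -0.3, 9.4]
width: 0.0908
gripper_force: 4.5
```

Scaled: 240 mm / 600 = 0.4, 180 mm / 600 = 0.3.

>>> send_rows(plan=[[[0,0,-0.0167,0,90],[0,0,-0.0833,0,90],[0,0,-0.15,0,90],[-0.1,0,-0.15,0,90],[-0.1,0.1,-0.15,0,90],[-0.1,0.2,-0.15,0,90],[-0.1,0.3,-0.15,0,90],[-0.1,0.4,-0.15,0,90],[-0.1,0.4,-0.15,0,90]]])

```text
time: 17.98
ee_pos: [0.4091, -0.5548, 0.2786]
orientation: [-3.066, 0.682, 0.003]
ft_force: [0.2, 0.4, 0.1]
width: 0.0903
gripper_force: 0.0
```

```bash
python3 - <<'E'
from h import *
rel([])
b=eyes.get_image("side")[:,:,::-1]; a=eyes.get_image("top")[:,:,::-1]
cv2.imwrite("pics/top7.png",a)
cv2.imwrite("pics/c7.png",np.hstack([cv2.resize(x[v:v+120,u:u+120],(400,400),interpolation=cv2.INTER_CUBIC) for x,u,v in((a,220,145),(b,225,165))]))
E
python3 lm.py pics/top7.png|grep -e grip -e rod
```

```text
t 17.975 ee [ 0.4091 -0.5548  0.2786] psi -115.08 F [0.2  0.44 0.07] q [-1.1   0.49  1.04 -0.    1.6   0.91]
grip 0.082 [169.9 137. ]
grip 0.086 [170.1 138.7]
grip 0.09 [169.7 113.6]
grip 0.094 [169.4  41.7]
grip 0.098 [162.3  18. ]
rod 0.054 [169.2  40.5] [175.3  26.5]
rod 0.057 [182.7  23.6] [166.3  28.1]
rod 0.06 [182.8   8.6] [168.6  34.1]
rod 0.064 [182.8  11.2] [172.6  30.8]
rod 0.068 [169.7  27.4] [174.3   5.9]
rod 0.072 [169.2  16.5] [173.5   6.6]
```

View pics/c7.png

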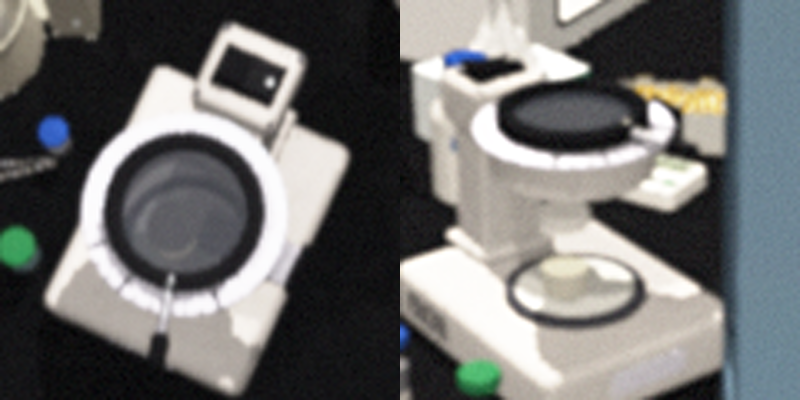

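The lever overlays the third mark, the slider is tucked in at about (285,265), and the rocker's right end is now level or down in the side view. Final numeric check of the slider and rocker against the first pictures, then hand in.

```bash
for p in top0 top7; do python3 - pics/$p.png <<'E'
exec(open("m.py").read())
y=np.arange(.070,.126,.002)
p=np.mean([samp(np.array([[*own(s,-t),.176] for t in y])) for s in(-.008,-.004,0,.004,.008)],0)
print("slider",*[f"{t*1000:.0f}:{v:.0f}" for t,v in zip(y,p)])
s=im[155:182,280:312].max(2).astype(float); 
y=np.arange(-.026,.028,.002); p=np.mean([samp(np.array([[*own(.096+s,-t),.196] for t in y])) for s in(-.004,0,.004)],0)
print("rocker",*[f"{t*1000:.0f}:{v:.0f}" for t,v in zip(y,p)])
E
done
```

```text
slider 70:206 72:214 74:218 76:218 78:219 80:218 82:218 84:219 86:219 88:220 90:220 92:219 94:219 96:219 98:217 100:201 102:145 104:68 106:28 108:20 110:18 112:17 114:18 116:19 118:19 120:18 122:18 124:18
rocker -26:212 -24:226 -22:191 -20:111 -18:44 -16:29 -14:30 -12:31 -10:30 -8:30 -6:30 -4:31 -2:32 -0:27 2:26 4:25 6:29 8:45 10:78 12:107 14:89 16:50 18:38 20:85 22:168 24:222 26:223
slider 70:207 72:211 74:189 76:123 78:54 80:26 82:19 84:16 86:16 88:16 90:16 92:17 94:17 96:16 98:17 100:16 102:16 104:16 106:18 108:17 110:17 112:18 114:18 116:17 118:17 120:17 122:18 124:17
rocker -26:212 -24:227 -22:192 -20:113 -18:47 -16:32 -14:30 -12:29 -10:29 -8:28 -6:29 -4:28 -2:29 -0:35 2:41 4:40 6:40 8:43 10:59 12:97 14:131 16:110 18:76 20:99 22:178 24:229 26:227
```

```bash
python3 -c "
from bench import robot
print(robot.hand_in())"
```

```text
the job is handed in; nothing more can be done
None
```

The job is handed in at about 18 s of the 48 s allowed: lamp rocker pressed down to its stop, tint-plate slider fully home, and the ring lever within about half a degree of the 60° mark, with only those three parts touched.

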